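# Make up the late-arrival key lockbox

## Task

Make up the open grey lockbox for a late guest: lay the red key float lengthwise in the long tray, the plain all-brass padlock in the square tray with its shackle pointing along the tray's longer side (either way), and the blue key fob in the round tray, each lying flat inside its tray. The fob is seated flush in the pocket of the black fob encoder: press the encoder's orange ejector lever right down to raise it, then lift it out. Leave the yellow float and the blue-banded padlock where they lie: they belong to other rooms.

Things in the scene. Friction and masses are not known exactly. Their poses are not given: they have to be found in the camera images.
- float_red: Red plastic key float with white stripe and a brass key fixed rigidly at one end, lying flat, loose, about 45 g. Overall 100 (x) x 32 (y) x 24 mm high. Origin: under the middle of the overall length, on its underside. The float's body, the part to grip, is 64 x 32 x 24 mm with rounded edges, centred 18 mm from the origin towards -x; ring and key, under 12 mm high, reach to x = +50 mm.
- padlock_plain: All-brass padlock with steel shackle and no coloured band, lying flat, loose, about 170 g. Overall 66 (x) x 40 (y) x 20 mm thick (z). Origin: under the middle of the overall length, on its underside. The brass body, the part to grip, is 34 (x) x 40 (y) x 20 (z) mm, centred 16 mm from the origin towards -x; the shackle points to +x.
- fob: Blue round key fob with a white ring on top: a disc 38 mm across, 14 mm thick, loose, about 30 g. Origin: centre of its underside; z up. It starts in the encoder's pocket, its top flush with the encoder's top; with the ejector lever right down it stands 11 mm higher, level, 3 mm still in the pocket. (A grey spare fob lying on the counter plays no part.)
- tray_long: Cream rectangular liner tray fixed in the lockbox: outside 126 (x) x 60 (y) x 8 mm high, wall and floor 2 mm thick. Origin: centre of its underside, 4.5 mm above the counter; yaw as the lockbox. The three trays lie side by side along the lockbox's y in any order, centres 96 mm apart. The lockbox, an open grey metal box, is 148 (x) x 312 (y) x 50 mm high, walls 4 mm; trays within 4 mm of its middle in x.
- tray_square: Cream, nearly square liner tray, fixed in the lockbox: outside 88 (x) x 76 (y) x 8 mm high, wall and floor 2 mm thick (inside 84 x 72 mm). Origin: centre of its underside, 4.5 mm above the counter; yaw as the lockbox, its longer side along x.
- tray_round: Cream round liner tray, fixed in the lockbox: outside 70 mm in diameter, 8 mm high, wall and floor 2 mm thick (inside diameter 66 mm). Origin: centre of its underside, 4.5 mm above the counter.
- encoder: Black fob encoder, fixed: 104 (x) x 92 (y) x 40 mm high. Origin: centre of its underside. The round pocket (40 mm wide, 14 deep) is centred at x = +10 mm, y = 0 in its top. The orange ejector paddle stands out of its -x side: 32 (x) x 46 (y) mm, centred at x = -87 mm, y = 0, its top 32 mm above the counter at the start, about 21 mm when pressed right down.
- ejector (a joint): Ejector lever of the encoder (rad): 0 = up (start), grows as the paddle is pressed down, 0.25 = right down against its stop. The pivot is 45 mm from the paddle's middle; a press of 3 to 5 N moves it. It has no spring: it stays where it is left and holds the fob up.
- float_yellow: Yellow key float, a look-alike: same shape, size and axes as the red one. To be left alone.
- padlock_blue: Brass padlock with a broad blue band round its body, a look-alike: same shape, size and axes as the plain one. To be left alone.
Mind the look-alikes: they are no part of the job. Leave any pink look-alike of the padlock_plain alone.

How it is judged:
By the outcome, as a careful person would: the job done as asked, in the order asked, and still so for the second after the job is handed in, with the robot touching nothing.
It also fails if it takes over 96 s, if anything falls off the work surface, if the arm or the gripper's body presses on something with over 40 N, if the wrist force passes 120 N, or if a joint passes its speed limit or range.

## Robot

A 6-joint arm with a two-finger parallel gripper is mounted at the origin on the work surface. World frame = base frame: x ahead of the robot, y to its left, z up, the work surface at z = 0. Lengths are in m, angles in degrees, forces in N, time in s.
With the tool pointing down it reaches from about 0.3 to 0.75 m from the base axis. Payload 8.5 kg.
Tool frame: the origin (TCP) lies on the centre line of the jaws, within the pads' length; the fingertips stand 17 mm ahead of it and the grasp point (between the pads) lies 2 mm behind it; z points along the fingers, y is the direction in which the jaws open and shut (so a half turn about z gives the same grasp; the last joint's range is limited). The gripper opens to 85 mm and grips with 20 to 120 N. Pads are 22 mm wide; open, the fingers measure 114 mm over their backs; the gripper's body (76 mm by 85 mm) begins 54 mm behind the grasp point. The pads swing forward as they close: fully open they stand 13 mm farther back than shut.
Start: joints at [-86.305, 21.807, 74.336, -0, 83.858, -12.336], TCP at [0.152, -0.529, 0.248] pointing down, gripper open.
Joint ranges: [-178.18, 178.18], [-50.72, 133.34], [12.68, 142.11], [-81.47, 261.47], [9.98, 163.14], [-165.26, 165.26]. Speed limits (degrees/s): [136.94, 136.94, 180, 180, 180, 180].

## Interface

Orientations are given as a 3x3 rotation matrix whose columns are the frame's x, y, z axes.
In Python, from rig import env, imaging, close_job gives the robot as it stands.
- The arm moves only by the tool step_arm, never from a script. Its argument "steps" is one flat list of numbers, 7 for each row, row after row: the opening, from 0 (shut) to 1 (fully open), then the shift along the tool's x, y, z as a fraction of full scale, then the turn, a rotation vector about the tool's x, y, z as a fraction of full scale. A call has 1 to 10 rows; each row is the pose to reach, as a shift and turn from the pose commanded when the call began, along the tool's axes at that moment; what a row does not reach only later rows make up. Full scale, the value 1, is 0.3 m for a shift and 45 degrees for a turn. A row lasts 1/10 s, in which the tool goes at most 50 mm and 8.59 degrees, less where a joint would pass 70% of its speed; a pose out of reach is approached as far as the arm can. A call with a number of a shift or a turn outside -1 to 1 is refused whole. A call with a gripper value outside its range is refused whole. The fingers move at their own pace and stop on an object; "grip_force" is the grip in N (left out, the last holds). Time passes only in rows, so rows that repeat a pose let the fingers close. It gives the time, the measured TCP pose, the force and the opening at its end, in the units of the state.
- env.observe(): the state, without advancing time (a new reading comes with each control period).
- imaging.get_image(name): name is "scene" or "side" or "wrist"; returns (picture, depth): 420x560x3 uint8, blue, green, red; 420x560 float32, m along the optical axis (not along the pixel's ray), 0 where there is no reading.
- imaging.get_calibration(name): a dict with "camera_matrix" (3x3 intrinsics, pixels), "k1" (the pictures are not rectified: a ray, as slopes to the right and down, at radius r is drawn at 1 + k1 r^2 times it, then the intrinsics apply), "world_from_camera" (4x4, takes a point from camera to world coordinates). Camera axes: x right, y down, z forward; pixel columns grow to the right and rows downward; lengths in m; the calibration is good to about 2 mm. A picture is of the moment at which its call begins: read the wrist's pose just before it. get_calibration takes no time and is no camera call; for the wrist camera it gives the pose at the moment of the call.
- close_job(): hands the job in, once; it reports no verdict.
Trained networks look in the newest picture that a camera, given by its name, has taken for a name from the list of things; names that differ only in an ending like _2 or _b are one class to them, and where a whole thing is asked for, a point or a joint stands for the part that bears it (a point fixed in the world has none). Each returns a list of dicts, best first, with "score" (0 to 1); they miss things now and then, are a little off and sometimes report something else, mostly with a low value. They report only what shows in the picture. A call takes as long as a camera call. They do not tell look-alikes from the thing itself.
- imaging.spot_in(camera, target): "pixel" ([column, row] in pixels, amid what is visible of it).
- imaging.regions_of(camera, target): "mask" (420x560 bool, what is visible of it) and "pixel" ([column, row] in pixels, amid what is visible of it).
- imaging.pinpoint(camera, target): "pixel" ([column, row] in pixels: a listed point, or the origin of a listed thing).
The state is a dict: "time_s": time; "q": joint angles; "qvel": joint speeds; "joint_efforts": joint torques, N m; "position": TCP position; "tool_rot": TCP orientation; "ft_force": force on the tool from outside, world axes, zero at the start; "wrist_torque": the same for the moment, N m; "grip_width": finger opening in m.
Only numpy, scipy, OpenCV 4.12 (cv2) and the standard library are available. Lean on these libraries where they do the work, as an engineer would, in place of code of your own. Each camera call takes 0.05 s, during which the arm holds its last target.

## Working session

There is one attempt and no reset: what is moved stays moved. The work goes in short steps, Python scripts to look and compute and a tool call to move; the robot and the scene stay as the last step left them, time stands still between calls to the robot, and variables do not carry over. Pictures are saved under pics/ and viewed, and the job is handed in when it is done.

Besides the shell and the picture viewer there is one more tool, called after "Call:" by a JSON object that holds its "op" and its "data". step_arm: Moves the arm, as the interface text tells. Shift numbers are shares of 0.3 m and turn numbers shares of 45 degrees, none past 1 either way. Its arguments: {"type":"object","properties":{"steps":{"type":"array","items":{"type":"number"}},"grip_force":{"type":"number"}},"required":["steps"]}

```bash
ls; mkdir -p pics; python3 - <<'E'
from rig import env, imaging
import cv2
s=env.observe();print(s)
for n in ("scene","side","wrist"):
    p,d=imaging.get_image(n);cv2.imwrite(f"pics/{n}0.png",p)
    c=imaging.get_calibration(n);print(n,c)
E
```

```text
pics
{'time_s': 0.0, 'q': array([-8.63036271e+01,  2.18392117e+01,  7.43854485e+01,  1.68460331e-03,
        8.38581458e+01, -1.23351858e+01]), 'qvel': array([-0.06984199, -0.0351646 ,  0.05384901,  0.01556855,  0.03094135,
        0.060268  ]), 'joint_efforts': array([-2.46934578e-03, -4.48472893e+01, -2.31277746e+01, -2.72595125e-04,
        4.81253082e-03, -2.95598852e-05]), 'position': array([ 0.15188374, -0.52832641,  0.24772434]), 'tool_rot': array([[ 9.61110614e-01,  2.76163691e-01, -6.40008508e-05],
       [ 2.76163493e-01, -9.61109588e-01,  1.44411460e-03],
       [ 3.37300186e-04, -1.40562856e-03, -9.99998955e-01]]), 'ft_force': array([0.00364094, 0.3263704 , 1.17492652]), 'wrist_torque': array([-0.00214851, -0.04747295,  0.01531983]), 'grip_width': 0.08520228840152481}
scene {'camera_matrix': array([[404.16369794,   0.        , 285.55643315],
       [  0.        , 404.16369794, 212.38856642],
       [  0.        ,   0.        ,   1.        ]]), 'k1': -0.05206970437558277, 'world_from_camera': array([[ 0.44947258,  0.47488345, -0.75661094,  1.27689552],
       [ 0.89324367,
[... 509 characters left out ...]
57],
       [-0.01759211, -0.83813026, -0.54518638,  0.83916958],
       [ 0.        ,  0.        ,  0.        ,  1.        ]])}
wrist {'camera_matrix': array([[334.64373105,   0.        , 289.26492651],
       [  0.        , 334.64373105, 213.72198831],
       [  0.        ,   0.        ,   1.        ]]), 'k1': -0.0009362937696641202, 'world_from_camera': array([[ 2.75701205e-01, -9.22956307e-01, -2.68589837e-01,
         2.19802482e-01],
       [-9.61243159e-01, -2.64911376e-01, -7.63776941e-02,
        -5.08603004e-01],
       [-6.59228674e-04,  2.79237566e-01, -9.60221822e-01,
         3.72705594e-01],
       [ 0.00000000e+00,  0.00000000e+00,  0.00000000e+00,
         1.00000000e+00]])}
```

View pics/scene0.png

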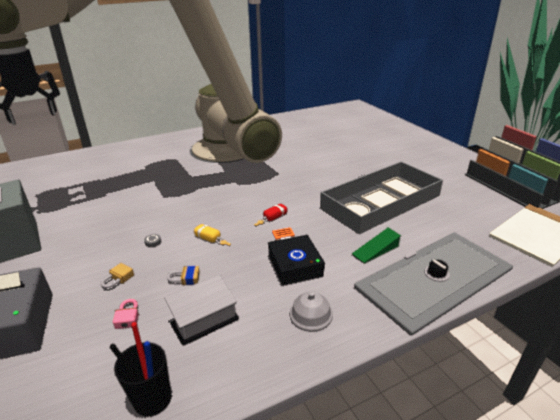

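View pics/side0.png

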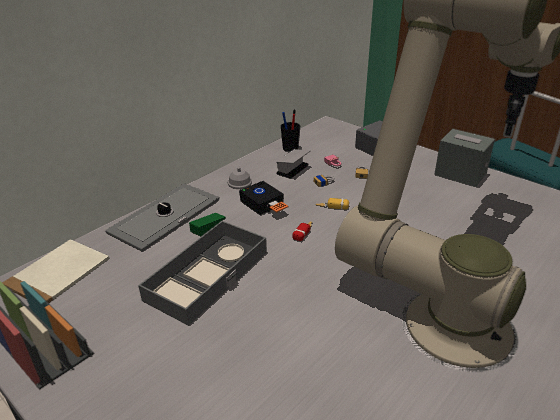

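View pics/wrist0.png

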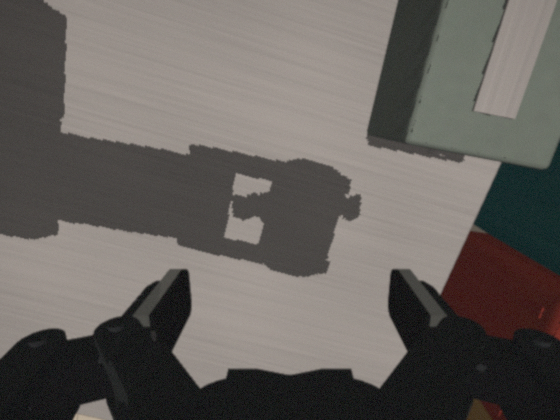

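The scene view shows the red float at (275,213), the plain padlock at (120,275), the encoder at (297,258) and the lockbox at about (380,195). The look-alikes are the yellow float (210,235), the blue-banded padlock (185,275) and the pink padlock (125,312). Next I'll work out positions in the world frame.

```bash
cat > h.py <<'E'
from rig import env, imaging
import numpy as np, cv2
def rays(cal,uv):
    uv=np.asarray(uv,float).reshape(-1,1,2)
    K=cal["camera_matrix"]; k=np.array([cal["k1"],0,0,0,0.])
    p=cv2.undistortPoints(uv,K,k).reshape(-1,2)
    return np.c_[p,np.ones(len(p))]
def world(cal,uv,depth):
    r=rays(cal,uv)*np.asarray(depth).reshape(-1,1)
    T=cal["world_from_camera"]; return r@T[:3,:3].T+T[:3,3]
def onplane(cal,uv,z):
    r=rays(cal,uv); T=cal["world_from_camera"]; d=r@T[:3,:3].T
    t=(z-T[2,3])/d[:,2]; return T[:3,3]+d*t[:,None]
def cloud(cal,d,mask=None):
    m=d>0
    if mask is not None: m&=mask
    v,u=np.nonzero(m); return world(cal,np.c_[u,v],d[v,u]),np.c_[u,v]
def proj(cal,P):
    T=np.linalg.inv(cal["world_from_camera"]); p=np.asarray(P,float).reshape(-1,3)@T[:3,:3].T+T[:3,3]
    return cv2.projectPoints(p.reshape(-1,1,3),np.zeros(3),np.zeros(3),cal["camera_matrix"],np.array([cal["k1"],0,0,0,0.]))[0].reshape(-1,2)
def rect(P):
    (c,s,a)=cv2.minAreaRect((P[:,:2]*1000).astype(np.float32)); return np.round(c,1),np.round(s,1),round(a,1)
E
python3 - <<'E'
from h import *
for cam in("scene","side"):
    p,d=imaging.get_image(cam);cal=imaging.get_calibration(cam)
    np.savez(f"{cam}.npz",p=p,d=d)
    for t in("float_red","padlock_plain","fob","encoder","tray_long","tray_square","tray_round"):
        for r in imaging.regions_of(cam,t)[:4]:
            P,_=cloud(cal,d,cv2.erode(r["mask"].astype(np.uint8),np.ones((2,2)))>0)
            if len(P)==0: continue
            px=r["pixel"]
            print(cam,t,round(r["score"],2),np.round(px),r["mask"].sum(),"c",np.round(np.median(P,0),3),"z",np.round(np.percentile(P[:,2],[5,50,95]),3),rect(P))
        for r in imaging.pinpoint(cam,t)[:3]:
            print("   pin",round(r["score"],2),np.round(r["pixel"]),np.round(onplane(cal,[r["pixel"]],0.0045 if 'tray' in t else 0.026 if t=='fob' else 0)[0],4))
E
```

```text
scene float_red 0.82 [278. 213.] 284 c [ 0.495 -0.038  0.02 ] z [0.007 0.02  0.026] (array([492.7, -43.5]), array([23.7, 80.2]), 15.7)
   pin 0.68 [271. 218.] [ 0.4876 -0.0435  0.    ]
scene padlock_plain 0.95 [119. 273.] 439 c [ 0.559 -0.422  0.016] z [0.004 0.016 0.022] (array([ 555.5, -430.2]), array([39. , 63.1]), 17.3)
scene padlock_plain 0.3 [274. 216.] 307 c [ 0.495 -0.038  0.019] z [0.005 0.019 0.026] (array([492.7, -45.8]), array([24.9, 84.8]), 15.7)
   pin 0.86 [115. 282.] [ 0.5579 -0.4345  0.    ]
   pin 0.65 [131. 315.] [ 0.6672 -0.4198  0.    ]
   pin 0.58 [214. 242.] [ 0.5194 -0.2066  0.    ]
scene fob 0.43 [297. 256.] 156 c [ 0.698 -0.081  0.041] z [0.04  0.041 0.043] (array([696.9, -81.1]), array([33.1, 31.1]), 58.6)
   pin 0.63 [302. 262.] [ 0.7036 -0.074   0.026 ]
scene encoder 0.93 [291. 260.] 2157 c [ 0.706 -0.084  0.04 ] z [0.008 0.04  0.042] (array([658.1, -75.9]), array([ 92.2, 161.4]), 81.4)
   pin 0.75 [295. 268.] [ 0.6863 -0.0803  0.    ]
   pin 0.38 [215. 240.] [ 0.5096 -0.2004  0.    ]
scene tray_long 0.61 [397. 185.] 378 c [0.518 0.348 0.008] z [0.006 0.0
[... 1746 characters left out ...]
] [ 0.6916 -0.0846  0.    ]
side tray_long 0.95 [176. 292.] 714 c [0.549 0.347 0.006] z [0.003 0.006 0.009] (array([548.7, 349.8]), array([101.9,  60.7]), 9.7)
   pin 0.79 [177. 296.] [0.5429 0.3536 0.0045]
side tray_square 0.64 [203. 270.] 745 c [0.553 0.255 0.007] z [0.004 0.007 0.012] (array([532.9, 256.8]), array([ 91.8, 139.3]), 83.7)
side tray_square 0.17 [175. 294.] 737 c [0.548 0.348 0.006] z [0.003 0.006 0.01 ] (array([532.1, 347. ]), array([135.5,  60.7]), 9.7)
   pin 0.92 [208. 272.] [0.5535 0.247  0.0045]
side tray_round 0.86 [232. 257.] 356 c [0.564 0.158 0.006] z [0.003 0.006 0.012] (array([563.8, 157.2]), array([67.1, 69.8]), 0.3)
   pin 0.77 [232. 256.] [0.5544 0.1649 0.0045]
```

```bash
python3 - <<'E'
from h import *
pts=[];low=[]
for cam in("scene","side"):
    f=np.load(cam+".npz");cal=imaging.get_calibration(cam)
    P,_=cloud(cal,f["d"]);
    m=(P[:,0]>.4)&(P[:,0]<.72)&(P[:,1]>.05)&(P[:,1]<.46)&(P[:,2]>.046)&(P[:,2]<.056)
    print(cam,m.sum(),rect(P[m])); pts.append(P[m])
    # encoder top, floats, padlocks by height
    for nm,(x0,x1,y0,y1),z0,z1 in(("enc",(.62,.78,-.16,0),.035,.045),("red",(.43,.56,-.12,.01),.015,.03),("redall",(.43,.56,-.12,.01),.006,.03),("padplain",(.5,.61,-.5,-.38),.014,.026),("padall",(.5,.61,-.5,-.38),.006,.026),("yellow",(.45,.61,-.27,-.12),.006,.03)):
        m=(P[:,0]>x0)&(P[:,0]<x1)&(P[:,1]>y0)&(P[:,1]<y1)&(P[:,2]>z0)&(P[:,2]<z1)
        print("  ",nm,m.sum(),rect(P[m]),np.round(P[m].mean(0),3))
print(rect(np.vstack(pts)))
for cam,x,y,w,h in(("scene",80,190,260,150),("side",120,130,280,200)):
    p=np.load(cam+".npz")["p"][y:y+h,x:x+w]; cv2.imwrite(f"pics/{cam}_crop.png",cv2.resize(p,None,fx=2.85,fy=2.85,interpolation=cv2.INTER_CUBIC))
E
```

```text
scene 656 (array([547.9, 254.5]), array([161.9, 318.2]), 9.6)
   enc 1463 (array([683.6, -78.7]), array([ 93.4, 108.8]), 80.7) [ 0.689 -0.081  0.041]
   red 203 (array([485. , -32.8]), array([33. , 62.5]), 17.9) [ 0.489 -0.034  0.022]
   redall 285 (array([487.4, -42.2]), array([33.3, 85.1]), 15.7) [ 0.492 -0.037  0.019]
   padplain 283 (array([ 554.7, -430.9]), array([42.8, 64.5]), 27.0) [ 0.553 -0.422  0.02 ]
   padall 437 (array([ 555.1, -431.8]), array([42.8, 66.6]), 27.0) [ 0.557 -0.426  0.017]
   yellow 341 (array([ 509.5, -205.4]), array([99.5, 34.7]), 31.0) [ 0.502 -0.216  0.019]
side 685 (array([544.7, 252.3]), array([161.1, 316.7]), 9.2)
   enc 583 (array([681.2, -80.7]), array([ 98.3, 109.8]), 81.6) [ 0.678 -0.077  0.039]
   red 168 (array([479.4, -30.1]), array([33.2, 64.7]), 9.0) [ 0.476 -0.027  0.022]
   redall 210 (array([482.9, -41.8]), array([33.8, 91.8]), 14.3) [ 0.475 -0.025  0.019]
   padplain 78 (array([ 546.2, -422.8]), array([36.5, 56.2]), 34.7) [ 0.542 -0.415  0.019]
   padall 119 (array([ 548.9, -429.9]), array([40.3, 73. ]), 27.3) [ 0.544 -0.419  0.016]
   yellow 209 (array([ 536.5, -218.2]), array([ 67.9, 158.2]), 78.4) [ 0.488 -0.208  0.018]
(array([546.4, 253.6]), array([165. , 319.5]), 9.6)
```

View pics/scene_crop.png

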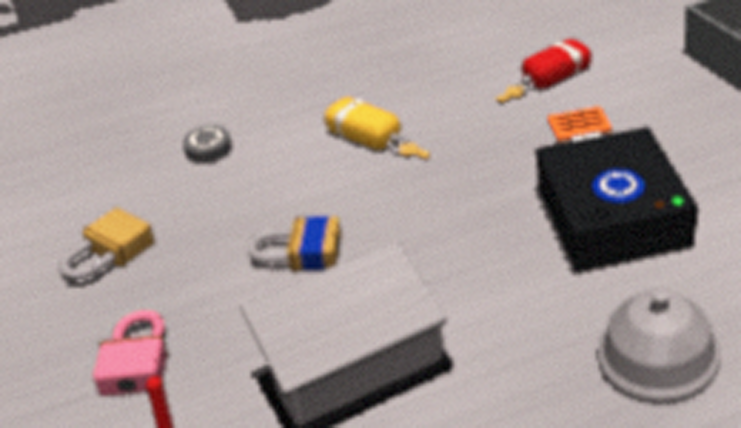

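View pics/side_crop.png

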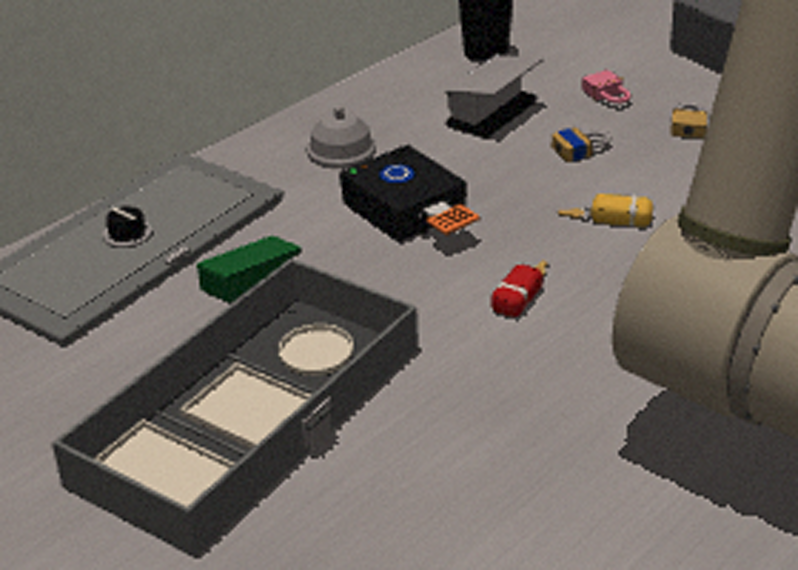

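```bash
cat >> h.py <<'E'
from scipy.spatial.transform import Rotation as Ro
def plan(pos,xang):
    """fractions from present pose to TCP pos with tool straight down, tool x at xang deg"""
    s=env.observe();R=s["tool_rot"];p=s["position"]
    a=np.radians(xang);x=np.array([np.cos(a),np.sin(a),0]);z=np.array([0,0,-1.]);y=np.cross(z,x)
    T=np.c_[x,y,z]
    sh=R.T@(np.array(pos)-p)/0.3; rv=Ro.from_matrix(R.T@T).as_rotvec(degrees=True)
    print("t %.2f pos %s xang %.1f q %s F %s w %.4f"%(s["time_s"],np.round(p,4),np.degrees(np.arctan2(R[1,0],R[0,0])),np.round(s["q"]),np.round(s["ft_force"],1),s["grip_width"]))
    print("shift",np.round(sh,4),"turn(frac)",np.round(rv/45,4),"mm",round(np.linalg.norm(sh)*300))
E
python3 - <<'E'
from h import *
plan([0.38,-0.2,0.25],60)
plan([0.482,-0.034,0.22],105)
E
```

```text
t 1.65 pos [ 0.1519 -0.5286  0.2483] xang 16.0 q [-86.  22.  74.   0.  84. -12.] F [-0.5  0.5 -0.4] w 0.0851
shift [ 1.0333 -0.8428 -0.0056] turn(frac) [ 0.      0.     -0.9771] mm 400
t 1.65 pos [ 0.1519 -0.5286  0.2483] xang 16.0 q [-86.  22.  74.   0.  84. -12.] F [-0.5  0.5 -0.4] w 0.0851
shift [ 1.5129 -1.2807  0.0944] turn(frac) [ 0.      0.     -1.9771] mm 595
```

Call:
{"op": "step_arm", "data": {"steps": [1,1,-0.84,0,0,0,-1,1,1,-0.84,0,0,0,-1,1,1,-0.84,0,0,0,-1,1,1,-0.84,0,0,0,-1,1,1,-0.84,0,0,0,-1,1,1,-0.84,0,0,0,-1,1,1,-0.84,0,0,0,-1,1,1,-0.84,0,0,0,-1,1,1,-0.84,0,0,0,-1]}}

```text
time_s: 2.55
position: [0.3722, -0.1999, 0.2486]
tool_rot: [[0.479, 0.878, 0.001], [0.878, -0.479, 0.0], [0.001, 0.001, -1.0]]
ft_force: [0.2, 0.2, -0.1]
grip_width: 0.0857
```

```bash
python3 - <<'E'
from h import *
plan([0.482,-0.034,0.22],105)
E
```

```text
t 2.55 pos [ 0.3722 -0.1999  0.2486] xang 61.4 q [-44.   9.  93.   0.  78. -16.] F [ 0.2  0.2 -0.1] w 0.0857
shift [0.6606 0.0562 0.0959] turn(frac) [ 1.000e-03 -7.000e-04 -9.697e-01] mm 201
```

Call:
{"op": "step_arm", "data": {"steps": [1,0.66,0.056,0.096,0,0,-0.97,1,0.66,0.056,0.096,0,0,-0.97,1,0.66,0.056,0.096,0,0,-0.97,1,0.66,0.056,0.096,0,0,-0.97,1,0.66,0.056,0.096,0,0,-0.97,1,0.66,0.056,0.096,0,0,-0.97,1,0.66,0.056,0.096,0,0,-0.97]}}

```text
time_s: 3.25
position: [0.4811, -0.0393, 0.2196]
tool_rot: [[-0.249, 0.968, -0.0], [0.968, 0.249, -0.0], [-0.0, -0.0, -1.0]]
ft_force: [-0.2, -0.7, 0.5]
grip_width: 0.0856
```

```bash
python3 - <<'E'
from h import *
cal=imaging.get_calibration("wrist")
p,d=imaging.get_image("wrist");cv2.imwrite("pics/w1.png",p)
P,uv=cloud(cal,d)
hsv=cv2.cvtColor(p,cv2.COLOR_BGR2HSV)
h=hsv[uv[:,1],uv[:,0]]
red=((h[:,0]<8)|(h[:,0]>172))&(h[:,1]>130)&(h[:,2]>60)
print("red",red.sum(),rect(P[red]),P[red][:,2].max())
m=(P[:,0]>.43)&(P[:,0]<.56)&(P[:,1]>-.12)&(P[:,1]<.01)&(P[:,2]>.006)&(P[:,2]<.03)
print("all",m.sum(),rect(P[m]))
m=(P[:,0]>.43)&(P[:,0]<.56)&(P[:,1]>-.12)&(P[:,1]<.01)&(P[:,2]>.014)&(P[:,2]<.03)
print("body",m.sum(),rect(P[m]),P[m].mean(0))
for r in imaging.pinpoint("wrist","float_red")[:2]: print(r["score"],r["pixel"],onplane(cal,[r["pixel"]],0))
m=(h[:,0]>8)&(h[:,0]<22)&(h[:,1]>150)&(P[:,2]>.015)&(P[:,0]>.56)
if m.sum()>20: print("orange",m.sum(),rect(P[m]),np.median(P[m],0))
plan([0.482,-0.034,0.22],105)
E
```

```text
red 1608 (array([479.9, -31.4]), array([30.9, 62.6]), 15.3) 0.025466756111878486
all 2010 (array([482.3, -38.9]), array([32.5, 79.5]), 15.3)
body 1949 (array([480.2, -31. ]), array([32.5, 63.1]), 15.3) [ 0.4798699  -0.02934936  0.02192316]
0.56 [289.0, 197.5] [[ 0.48326893 -0.05026133  0.        ]]
orange 1379 (array([651.9, -74.6]), array([ 45.8, 147.8]), 80.7) [ 0.59398494 -0.06443427  0.03116935]
t 3.35 pos [ 0.481  -0.0396  0.2197] xang 104.4 q [-19.  17.  88.  -0.  76. -33.] F [-0.6  0.4 -0.1] w 0.0850
shift [ 0.0173  0.0079 -0.0009] turn(frac) [ 0.0003  0.0004 -0.0133] mm 6
```

View pics/w1.png

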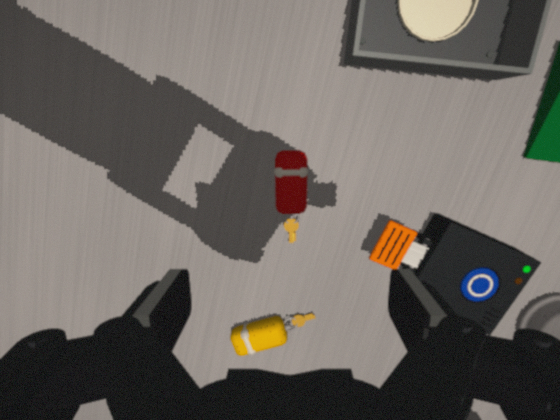

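```bash
python3 - <<'E'
from h import *
plan([0.480,-0.031,0.020],105.2)
E
```

```text
t 3.35 pos [ 0.481  -0.0396  0.2197] xang 104.4 q [-19.  17.  88.  -0.  76. -33.] F [-0.6  0.4 -0.1] w 0.0850
shift [0.0288 0.0038 0.6658] turn(frac) [ 0.0003  0.0004 -0.0177] mm 200
```

Call:
{"op": "step_arm", "data": {"steps": [1,0.029,0.004,0.4,0,0,-0.018,1,0.029,0.004,0.4,0,0,-0.018,1,0.029,0.004,0.5,0,0,-0.018,1,0.029,0.004,0.58,0,0,-0.018,1,0.029,0.004,0.58,0,0,-0.018]}}

```text
time_s: 3.85
position: [0.4786, -0.0303, 0.0432]
tool_rot: [[-0.264, 0.965, -0.006], [0.965, 0.264, 0.002], [0.003, -0.005, -1.0]]
ft_force: [-0.3, -0.5, -0.6]
grip_width: 0.0856
```

```bash
python3 - <<'E'
from h import *
cal=imaging.get_calibration("wrist")
p,d=imaging.get_image("wrist");cv2.imwrite("pics/w2.png",p)
plan([0.480,-0.031,0.020],105.2)
E
```

```text
t 3.90 pos [ 0.4798 -0.0305  0.0452] xang 105.3 q [-18.  30. 101.  -0.  49. -33.] F [ 0.8 -0.   1.1] w 0.0859
shift [-0.0018  0.0004  0.0839] turn(frac) [-0.0023 -0.0014  0.0027] mm 25
```

View pics/w2.png

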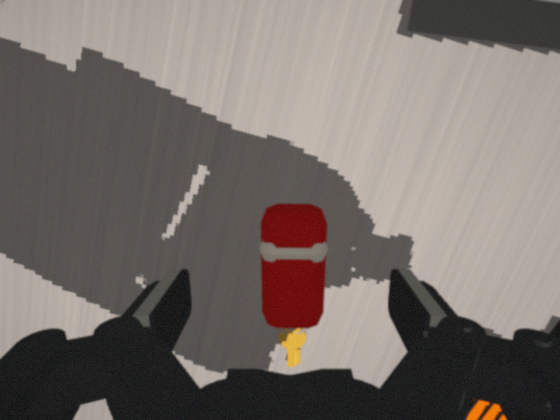

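The float sits centred between the jaws at (293,265). I'll go down and grip.

Call:
{"op": "step_arm", "data": {"steps": [1,0,0,0.05,0,0,0,1,0,0,0.083,0,0,0,1,0,0,0.083,0,0,0,0,0,0,0.083,0,0,0,0,0,0,0.083,0,0,0,0,0,0,0.083,0,0,0,0,0,0,0.083,0,0,0,0,0,0,0.083,0,0,0,0,0,0,0.083,0,0,0,0,0,0,0.083,0,0,0], "grip_force": 40}}

```text
time_s: 4.9
position: [0.4804, -0.0298, 0.0212]
tool_rot: [[-0.267, 0.964, 0.001], [0.964, 0.267, -0.0], [-0.001, 0.001, -1.0]]
ft_force: [-1.3, -0.2, 5.3]
grip_width: 0.0308
```

```bash
python3 - <<'E'
from h import *
cal=imaging.get_calibration("wrist")
p,d=imaging.get_image("wrist");cv2.imwrite("pics/w3.png",p)
plan([0.46,0.1,0.16],100)
E
```

```text
t 4.95 pos [ 0.4804 -0.0298  0.0212] xang 105.5 q [-18.  33. 102.  -0.  45. -33.] F [-0.7  0.4  5.2] w 0.0314
shift [ 0.4348  0.0503 -0.4628] turn(frac) [0.0011 0.0006 0.1221] mm 191
```

View pics/w3.png

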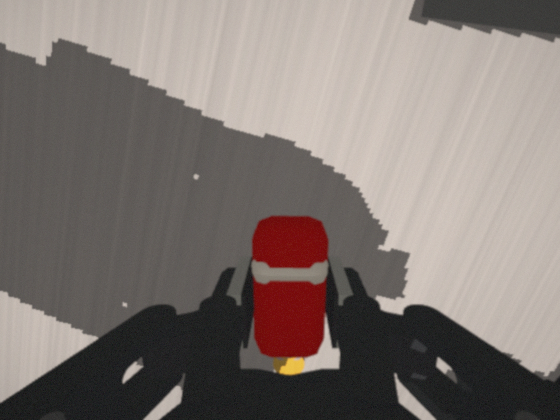

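Call:
{"op": "step_arm", "data": {"steps": [0,0,0,-0.2,0,0,0,0,0.1,0,-0.35,0,0,-0.1,0,0.7,0.33,-0.66,0,0,-1,0,0.7,0.33,-0.66,0,0,-1,0,0.7,0.33,-0.66,0,0,-1,0,0.7,0.33,-0.66,0,0,-1,0,0.7,0.33,-0.66,0,0,-1,0,0.7,0.33,-0.66,0,0,-1,0,0.7,0.33,-0.66,0,0,-1]}}

```text
time_s: 5.85
position: [0.5191, 0.1993, 0.2183]
tool_rot: [[-0.87, 0.492, -0.001], [0.492, 0.87, -0.0], [0.0, -0.001, -1.0]]
ft_force: [0.3, -0.0, -1.1]
grip_width: 0.0314
```

```bash
python3 - <<'E'
from h import *
plan([0.54,0.25,0.24],189.6)
E
```

```text
t 5.85 pos [0.5191 0.1993 0.2183] xang 150.5 q [  9.  24.  76.  -0.  80. -52.] F [ 0.3 -0.  -1.1] w 0.0314
shift [ 0.0225  0.1814 -0.0723] turn(frac) [-6.000e-04 -6.000e-04 -8.689e-01] mm 59
```

Call:
{"op": "step_arm", "data": {"steps": [0,0.02,0.18,-0.07,0,0,-0.87,0,0.02,0.18,-0.07,0,0,-0.87,0,0.02,0.18,-0.07,0,0,-0.87,0,0.02,0.18,-0.07,0,0,-0.87,0,0.02,0.18,-0.07,0,0,-0.87,0,0.02,0.18,-0.07,0,0,-0.87,0,0.02,0.18,-0.07,0,0,-0.87]}}

```text
time_s: 6.55
position: [0.5408, 0.248, 0.2391]
tool_rot: [[-0.987, -0.163, -0.001], [-0.163, 0.987, -0.0], [0.001, -0.0, -1.0]]
ft_force: [-0.4, -0.1, -0.7]
grip_width: 0.0311
```

```bash
python3 - <<'E'
from h import *
cal=imaging.get_calibration("wrist")
p,d=imaging.get_image("wrist");cv2.imwrite("pics/w4.png",p);np.savez("w4.npz",p=p,d=d,**cal)
P,uv=cloud(cal,d)
m=(P[:,2]>.047)&(P[:,2]<.054)&(P[:,0]>.4)&(P[:,0]<.7)&(P[:,1]>.05)&(P[:,1]<.45)
print("rim",m.sum(),rect(P[m]))
hsv=cv2.cvtColor(p,cv2.COLOR_BGR2HSV)
for t in("tray_long","tray_square","tray_round"):
    for r in imaging.regions_of("wrist",t)[:2]:
        Q,_=cloud(cal,d,r["mask"]);k=(Q[:,2]<.02);Q=Q[k]
        print(t,r["score"],np.round(r["pixel"]),r["mask"].sum(),rect(Q),np.round(np.median(Q,0),3))
    for r in imaging.pinpoint("wrist",t)[:1]: print(r["score"],r["pixel"],onplane(cal,[r["pixel"]],0.0045))
plan([0.54,0.25,0.24],189.6)
E
```

```text
rim 3803 (array([544. , 253.4]), array([158.7, 313.2]), 8.9)
tray_long 0.72 [384. 194.] 6391 (array([536., 351.]), array([126.6,  63.7]), 9.1) [0.533 0.35  0.006]
tray_square 0.67 [296. 185.] 4339 (array([547.3, 253.3]), array([78.9, 77.7]), 8.9) [0.541 0.254 0.006]
0.96 [292.7, 194.3] [[0.55070574 0.25362896 0.0045    ]]
tray_round 0.69 [  0. 192.] 87 (array([0., 0.]), array([0., 0.]), 0.0) [nan nan nan]
tray_round 0.56 [207. 195.] 3192 (array([563.6, 159.8]), array([68.8, 68.7]), 24.2) [0.564 0.159 0.006]
0.73 [204.2, 194.4] [[0.56667465 0.15759478 0.0045    ]]
t 6.90 pos [0.5408 0.249  0.2396] xang -170.4 q [ 13.  27.  68.   0.  86. -86.] F [0.  0.6 0.2] w 0.0314
shift [ 0.0022  0.0038 -0.0013] turn(frac) [-0.     -0.0001  0.0002] mm 1
  return _methods._mean(a, axis=axis, dtype=dtype,
  ret = um.true_divide(
```

View pics/w4.png

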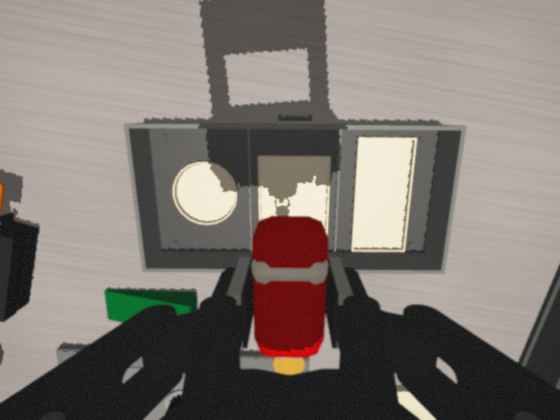

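```bash
python3 - <<'E'
from h import *
plan([0.518,0.348,0.070],188.8)
plan([0.518,0.348,0.0295],188.8)
E
```

```text
t 6.90 pos [0.5408 0.249  0.2396] xang -170.4 q [ 13.  27.  68.   0.  86. -86.] F [0.  0.6 0.2] w 0.0314
shift [0.0199 0.3381 0.5653] turn(frac) [-0.     -0.0001  0.018 ] mm 198
t 6.90 pos [0.5408 0.249  0.2396] xang -170.4 q [ 13.  27.  68.   0.  86. -86.] F [0.  0.6 0.2] w 0.0314
shift [0.0199 0.3381 0.7003] turn(frac) [-0.     -0.0001  0.018 ] mm 233
```

Call:
{"op": "step_arm", "data": {"steps": [0,0.02,0.338,0.1,0,0,0.018,0,0.02,0.338,0.2,0,0,0.018,0,0.02,0.338,0.35,0,0,0.018,0,0.02,0.338,0.5,0,0,0.018,0,0.02,0.338,0.565,0,0,0.018,0,0.02,0.338,0.565,0,0,0.018,0,0.02,0.338,0.565,0,0,0.018]}}

```text
time_s: 7.6
position: [0.5186, 0.3482, 0.0711]
tool_rot: [[-0.988, -0.153, 0.001], [-0.153, 0.988, 0.0], [-0.001, 0.0, -1.0]]
ft_force: [0.6, -0.7, 0.3]
grip_width: 0.0308
```

```bash
python3 - <<'E'
from h import *
p,d=imaging.get_image("wrist");cv2.imwrite("pics/w5.png",p)
plan([0.518,0.348,0.0295],188.8)
E
```

```text
t 7.65 pos [0.519  0.3483 0.072 ] xang -171.2 q [ 23.  39.  76.   0.  66. -76.] F [-0.6  0.6  0.9] w 0.0313
shift [ 0.0038 -0.0006  0.1417] turn(frac) [0.001  0.0038 0.0003] mm 43
```

View pics/w5.png

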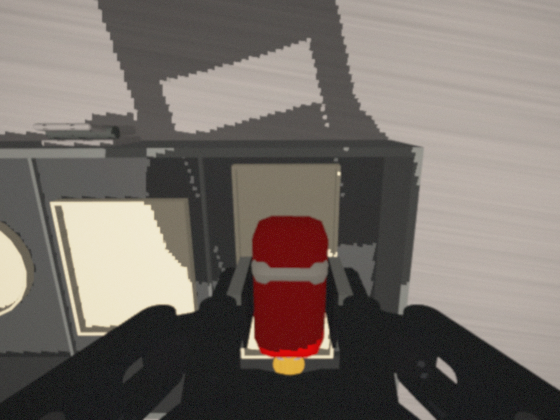

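The float is centred over the long tray: tray walls at columns 235 and 340, float from 253 to 327. I'll lower it and release.

Call:
{"op": "step_arm", "data": {"steps": [0,0,0,0.08,0,0,0,0,0,0,0.12,0,0,0,0,0,0,0.142,0,0,0,0,0,0,0.142,0,0,0,0,0,0,0.142,0,0,0,0.55,0,0,0.142,0,0,0,0.55,0,0,0.142,0,0,0,0.55,0,0,0.142,0,0,0,0.55,0,0,0.142,0,0,0]}}

```text
time_s: 8.55
position: [0.518, 0.348, 0.0276]
tool_rot: [[-0.988, -0.153, 0.0], [-0.153, 0.988, 0.0], [-0.0, 0.0, -1.0]]
ft_force: [0.2, -0.4, -0.4]
grip_width: 0.0468
```

Call:
{"op": "step_arm", "data": {"steps": [0.55,0,0,-0.1,0,0,0,0.55,0,0,-0.25,0,0,0,0.55,0,0,-0.5,0,0,0,0.55,0,0,-0.6,0,0,0,0.55,0,0,-0.6,0,0,0]}}

```text
time_s: 9.05
position: [0.5197, 0.3489, 0.2146]
tool_rot: [[-0.988, -0.154, 0.011], [-0.154, 0.988, 0.005], [-0.012, 0.003, -1.0]]
ft_force: [0.5, 0.5, 0.5]
grip_width: 0.0472
```

```bash
python3 - <<'E'
from h import *
p,d=imaging.get_image("wrist");cv2.imwrite("pics/w6.png",p)
cal=imaging.get_calibration("wrist");P,uv=cloud(cal,d)
h=cv2.cvtColor(p,cv2.COLOR_BGR2HSV)[uv[:,1],uv[:,0]]
red=((h[:,0]<8)|(h[:,0]>172))&(h[:,1]>130)&(h[:,2]>60)
print(red.sum(),rect(P[red]),P[red][:,2].max())
plan([0.5,-0.2,0.25],188.8)
E
```

```text
1682 (array([517.4, 347.4]), array([61.2, 30.5]), 8.0) 0.029251605936415126
t 9.10 pos [0.519  0.3485 0.2119] xang -171.2 q [ 23.  31.  65.  -0.  83. -76.] F [0.1 0.6 0.6] w 0.0471
shift [ 0.3424 -1.7967 -0.1331] turn(frac) [0.0025 0.01   0.0008] mm 550
```

View pics/w6.png

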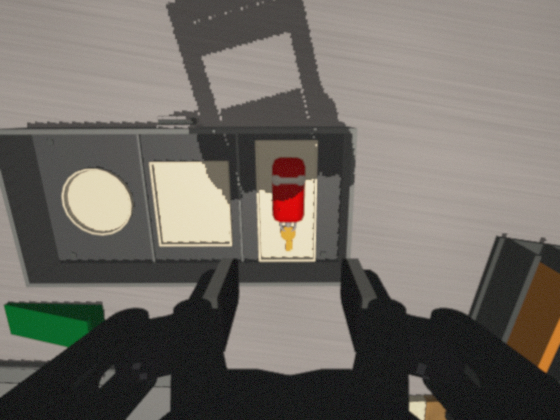

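The red float lies lengthwise in the long tray. Next is the padlock.

Call:
{"op": "step_arm", "data": {"steps": [1,0.15,-1,-0.1,0,0,0.6,1,0.15,-1,-0.1,0,0,0.6,1,0.15,-1,-0.1,0,0,0.6,1,0.15,-1,-0.1,0,0,0.6,1,0.15,-1,-0.1,0,0,0.6,1,0.15,-1,-0.1,0,0,0.6,1,0.15,-1,-0.1,0,0,0.6,1,0.15,-1,-0.1,0,0,0.6]}}

```text
time_s: 9.9
position: [0.5193, 0.0436, 0.2365]
tool_rot: [[-0.949, 0.314, -0.002], [0.314, 0.949, 0.0], [0.002, -0.0, -1.0]]
ft_force: [-0.4, 0.2, -0.2]
grip_width: 0.0853
```

```bash
python3 - <<'E'
from h import *
plan([0.51,-0.22,0.24],130)
E
```

```text
t 9.90 pos [0.5193 0.0436 0.2365] xang 161.7 q [ -8.  19.  80.   0.  81. -80.] F [-0.4  0.2 -0.2] w 0.0853
shift [-0.2468 -0.8439 -0.012 ] turn(frac) [-0.0008 -0.0023  0.704 ] mm 264
```

Call:
{"op": "step_arm", "data": {"steps": [1,-0.247,-0.844,0,0,0,0.7,1,-0.247,-0.844,0,0,0,0.7,1,-0.247,-0.844,0,0,0,0.7,1,-0.247,-0.844,0,0,0,0.7,1,-0.247,-0.844,0,0,0,0.7,1,-0.247,-0.844,0,0,0,0.7,1,-0.247,-0.844,0,0,0,0.7]}}

```text
time_s: 10.6
position: [0.5112, -0.2193, 0.2363]
tool_rot: [[-0.646, 0.763, -0.001], [0.763, 0.646, 0.001], [0.002, -0.0, -1.0]]
ft_force: [-0.2, 0.3, 0.2]
grip_width: 0.0858
```

```bash
python3 - <<'E'
from h import *
plan([0.545,-0.40,0.20],117)
E
```

```text
t 10.60 pos [ 0.5112 -0.2193  0.2363] xang 130.3 q [-35.  23.  74.   0.  83. -76.] F [-0.2  0.3  0.2] w 0.0858
shift [-0.5326 -0.3034  0.1202] turn(frac) [-0.0006 -0.0024  0.295 ] mm 187
```

Call:
{"op": "step_arm", "data": {"steps": [1,-0.533,-0.303,0.12,0,0,0.295,1,-0.533,-0.303,0.12,0,0,0.295,1,-0.533,-0.303,0.12,0,0,0.295,1,-0.533,-0.303,0.12,0,0,0.295,1,-0.533,-0.303,0.12,0,0,0.295,1,-0.533,-0.303,0.12,0,0,0.295,1,-0.533,-0.303,0.12,0,0,0.295]}}

```text
time_s: 11.3
position: [0.5462, -0.3972, 0.2019]
tool_rot: [[-0.457, 0.889, 0.0], [0.889, 0.457, 0.0], [0.0, 0.0, -1.0]]
ft_force: [-0.2, -0.3, -0.1]
grip_width: 0.0851
```

```bash
python3 - <<'E'
from h import *
cal=imaging.get_calibration("wrist")
p,d=imaging.get_image("wrist");cv2.imwrite("pics/w7.png",p)
P,uv=cloud(cal,d)
b=(P[:,0]>.49)&(P[:,0]<.61)&(P[:,1]>-.5)&(P[:,1]<-.37)
m=b&(P[:,2]>.006)&(P[:,2]<.03);print("all",m.sum(),rect(P[m]))
h=cv2.cvtColor(p,cv2.COLOR_BGR2HSV)[uv[:,1],uv[:,0]]
m=b&(P[:,2]>.016)&(P[:,2]<.03)&(h[:,1]>90);print("body",m.sum(),rect(P[m]),P[m].mean(0))
for r in imaging.pinpoint("wrist","padlock_plain")[:3]: print(r["score"],r["pixel"],onplane(cal,[r["pixel"]],0))
plan([0.5485,-0.417,0.05],117)
E
```

```text
all 1914 (array([ 552.2, -432.3]), array([40.1, 65.8]), 31.8)
body 1359 (array([ 543.7, -418.9]), array([39.5, 34. ]), 31.8) [ 0.54340604 -0.41797023  0.01902115]
0.97 [378.0, 259.9] [[ 0.66373161 -0.42069108  0.        ]]
0.65 [281.4, 224.3] [[ 0.55483535 -0.43207695  0.        ]]
t 11.40 pos [ 0.5459 -0.3978  0.2024] xang 117.2 q [-46.  36.  56.   0.  87. -73.] F [-0.3 -0.5 -0.4] w 0.0851
shift [-0.0607 -0.0216  0.5079] turn(frac) [0.0005 0.0007 0.0041] mm 154
```

View pics/w7.png

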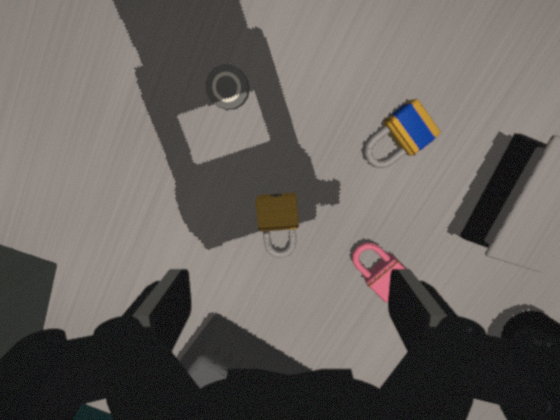

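```bash
python3 - <<'E'
from h import *
cal=imaging.get_calibration("wrist")
for n in("wrist","scene"):
    cal=imaging.get_calibration(n);p,d=imaging.get_image(n);P,uv=cloud(cal,d)
    r=np.hypot(P[:,0]-.5437,P[:,1]+.4188)
    m=(P[:,2]>.03)&(P[:,2]<.12)&(r<.16); 
    if m.sum(): 
        i=np.argsort(r[m])[:5]; print(n,m.sum(),np.round(r[m][i],3),np.round(P[m][i],3))
plan([0.5437,-0.4188,0.05],121.8)
E
```

```text
wrist 2501 [0.135 0.135 0.135 0.136 0.136] [[ 0.541 -0.554  0.046]
 [ 0.543 -0.554  0.041]
 [ 0.545 -0.554  0.04 ]
 [ 0.541 -0.554  0.066]
 [ 0.543 -0.554  0.056]]
scene 486 [0.135 0.135 0.135 0.136 0.136] [[ 0.547 -0.554  0.045]
 [ 0.545 -0.554  0.033]
 [ 0.543 -0.554  0.045]
 [ 0.548 -0.555  0.061]
 [ 0.547 -0.555  0.038]]
t 11.50 pos [ 0.5456 -0.3985  0.2022] xang 117.1 q [-46.  37.  56.   0.  87. -73.] F [-0.3 -1.   0.9] w 0.0854
shift [-0.0569 -0.0366  0.5075] turn(frac) [ 0.0004  0.0009 -0.1037] mm 154
```

Nothing is in the way: the nearest obstacle is 135 mm off.

Call:
{"op": "step_arm", "data": {"steps": [0.8,-0.057,-0.037,0.1,0,0,-0.104,0.8,-0.057,-0.037,0.25,0,0,-0.104,0.8,-0.057,-0.037,0.4,0,0,-0.104,0.8,-0.057,-0.037,0.5,0,0,-0.104,0.8,-0.057,-0.037,0.5,0,0,-0.104,0.8,-0.057,-0.037,0.5,0,0,-0.104]}}

```text
time_s: 12.1
position: [0.5436, -0.4201, 0.0528]
tool_rot: [[-0.526, 0.85, 0.001], [0.85, 0.526, -0.001], [-0.001, 0.0, -1.0]]
ft_force: [0.3, 0.0, 0.5]
grip_width: 0.0687
```

```bash
python3 - <<'E'
from h import *
p,d=imaging.get_image("wrist");cv2.imwrite("pics/w8.png",p)
plan([0.5437,-0.4188,0.0195],121.8)
E
```

```text
t 12.15 pos [ 0.544  -0.4206  0.0539] xang 121.8 q [-48.  45.  64.   0.  70. -79.] F [ 0.2 -0.   0.8] w 0.0682
shift [0.0059 0.0023 0.1148] turn(frac) [ 0.0009  0.0045 -0.0011] mm 34
```

View pics/w8.png

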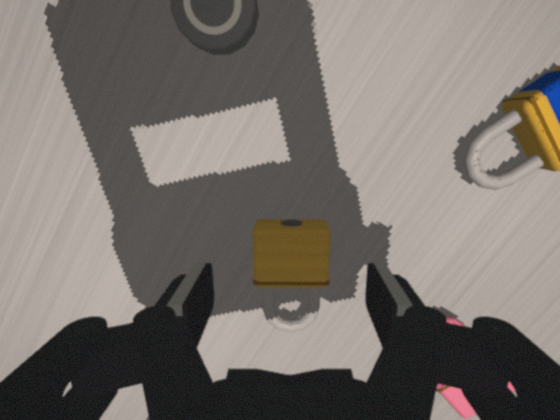

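Call:
{"op": "step_arm", "data": {"steps": [0.8,0.004,0,0.06,0,0,0,0.8,0.004,0,0.107,0,0,0,0.8,0.004,0,0.107,0,0,0,0,0.004,0,0.107,0,0,0,0,0.004,0,0.107,0,0,0,0,0.004,0,0.107,0,0,0,0,0.004,0,0.107,0,0,0,0,0.004,0,0.107,0,0,0,0,0.004,0,0.107,0,0,0], "grip_force": 60}}

```text
time_s: 13.05
position: [0.543, -0.4196, 0.0209]
tool_rot: [[-0.526, 0.85, 0.002], [0.85, 0.526, -0.002], [-0.003, 0.001, -1.0]]
ft_force: [0.3, -0.0, 6.8]
grip_width: 0.0386
```

Call:
{"op": "step_arm", "data": {"steps": [0,0,0,-0.08,0,0,0,0,0,0,-0.25,0,0,0,0,0,0,-0.45,0,0,0,0,0,0,-0.6,0,0,0,0,0,0,-0.6,0,0,0]}}

```text
time_s: 13.55
position: [0.5438, -0.4203, 0.2072]
tool_rot: [[-0.526, 0.85, 0.008], [0.85, 0.526, -0.009], [-0.012, 0.002, -1.0]]
ft_force: [-0.4, -0.6, -0.5]
grip_width: 0.0386
```

```bash
python3 - <<'E'
from h import *
p,d=imaging.get_image("wrist");cv2.imwrite("pics/w9.png",p)
plan([0.52,-0.18,0.22],145)
E
```

```text
t 13.60 pos [ 0.5432 -0.4198  0.2044] xang 121.7 q [-48.  37.  54.   0.  88. -79.] F [-0.2  0.1 -1.1] w 0.0386
shift [ 0.7201  0.3547 -0.0573] turn(frac) [-2.000e-04  1.060e-02 -5.168e-01] mm 241
```

View pics/w9.png

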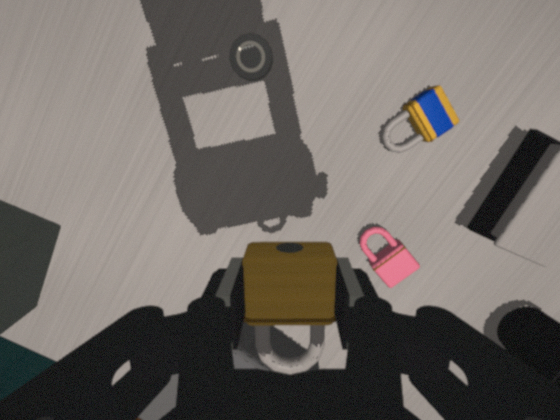

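The padlock is held square at (290,283). I'll carry it to the box.

Call:
{"op": "step_arm", "data": {"steps": [0,0.85,0.42,-0.06,0,0,-0.6,0,0.85,0.42,-0.06,0,0,-0.6,0,0.85,0.42,-0.06,0,0,-0.6,0,0.85,0.42,-0.06,0,0,-0.6,0,0.85,0.42,-0.06,0,0,-0.6,0,0.85,0.42,-0.06,0,0,-0.6,0,0.85,0.42,-0.06,0,0,-0.6]}}

```text
time_s: 14.3
position: [0.5144, -0.1317, 0.2166]
tool_rot: [[-0.857, 0.515, -0.002], [0.515, 0.857, 0.002], [0.003, 0.001, -1.0]]
ft_force: [-0.1, 0.1, -1.4]
grip_width: 0.0385
```

```bash
python3 - <<'E'
from h import *
plan([0.52,0.11,0.22],175)
# refine square tray using w4/w6 cream mask
f=np.load("w4.npz")
E
```

```text
t 14.30 pos [ 0.5144 -0.1317  0.2166] xang 149.0 q [-27.  21.  80.   0.  78. -86.] F [-0.1  0.1 -1.4] w 0.0385
shift [ 0.399   0.7001 -0.0098] turn(frac) [ 0.0016 -0.0038 -0.5782] mm 242
```

Call:
{"op": "step_arm", "data": {"steps": [0,0.41,0.8,-0.02,0,0,-0.88,0,0.41,0.8,-0.02,0,0,-0.88,0,0.41,0.8,-0.02,0,0,-0.88,0,0.41,0.8,-0.02,0,0,-0.88,0,0.41,0.8,-0.02,0,0,-0.88,0,0.41,0.8,-0.02,0,0,-0.88,0,0.41,0.8,-0.02,0,0,-0.88,0,0.41,0.8,-0.02,0,0,-0.88]}}

```text
time_s: 15.1
position: [0.5348, 0.1325, 0.2222]
tool_rot: [[-0.989, -0.145, -0.002], [-0.145, 0.989, -0.001], [0.002, -0.0, -1.0]]
ft_force: [0.1, -0.1, -1.0]
grip_width: 0.0387
```

```bash
python3 - <<'E'
from h import *
cal=imaging.get_calibration("wrist")
p,d=imaging.get_image("wrist");cv2.imwrite("pics/w10.png",p)
P,uv=cloud(cal,d)
for t in("tray_long","tray_square","tray_round"):
    for r in imaging.regions_of("wrist",t)[:2]:
        Q,_=cloud(cal,d,r["mask"]);Q=Q[Q[:,2]<.02]
        if len(Q)>50: print(t,round(r["score"],2),np.round(r["pixel"]),r["mask"].sum(),rect(Q),np.round(np.median(Q,0),3))
    for r in imaging.pinpoint("wrist",t)[:1]: print(r["score"],r["pixel"],onplane(cal,[r["pixel"]],0.0045))
m=(P[:,2]>.047)&(P[:,2]<.054)&(P[:,0]>.4)&(P[:,0]<.7)&(P[:,1]>.05)&(P[:,1]<.45)
print("rim",m.sum(),rect(P[m]))
plan([0.53,0.255,0.07],188.8)
E
```

```text
tray_long 0.96 [480. 225.] 4442 (array([535.6, 351.7]), array([126.2,  66.5]), 8.9) [0.545 0.34  0.006]
tray_long 0.4 [310. 218.] 3030 (array([560. , 160.1]), array([61.6, 70.9]), 4.6) [0.562 0.159 0.006]
0.57 [486.4, 219.0] [[0.53763812 0.34628645 0.0045    ]]
tray_square 0.65 [400. 216.] 5895 (array([554. , 256.8]), array([93. , 80.3]), 9.0) [0.551 0.256 0.006]
0.6 [398.3, 217.7] [[0.54986387 0.25264288 0.0045    ]]
tray_round 0.94 [309. 217.] 3058 (array([559.9, 160. ]), array([60.9, 70.9]), 8.7) [0.562 0.159 0.006]
0.75 [311.8, 220.2] [[0.56600459 0.16159956 0.0045    ]]
rim 2773 (array([544.4, 251.2]), array([158.7, 307.9]), 8.7)
t 15.45 pos [0.535  0.1324 0.2234] xang -171.7 q [  2.  23.  77.  -0.  80. -97.] F [ 0.3 -0.6 -1.4] w 0.0389
shift [-0.0424  0.407   0.5114] turn(frac) [-0.0001 -0.0001 -0.0119] mm 196
```

View pics/w10.png

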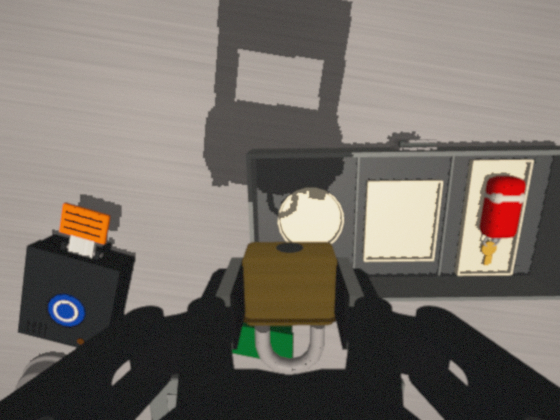

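```bash
python3 - <<'E'
from h import *
plan([0.535,0.2525,0.07],188.8)
E
```

```text
t 15.45 pos [0.535  0.1324 0.2234] xang -171.7 q [  2.  23.  77.  -0.  80. -97.] F [ 0.3 -0.6 -1.4] w 0.0389
shift [-0.0577  0.3963  0.5114] turn(frac) [-0.0001 -0.0001 -0.0119] mm 195
```

Call:
{"op": "step_arm", "data": {"steps": [0,-0.058,0.396,0.05,0,0,-0.012,0,-0.058,0.396,0.1,0,0,-0.012,0,-0.058,0.396,0.25,0,0,-0.012,0,-0.058,0.396,0.4,0,0,-0.012,0,-0.058,0.396,0.51,0,0,-0.012,0,-0.058,0.396,0.51,0,0,-0.012,0,-0.058,0.396,0.51,0,0,-0.012,0,-0.058,0.396,0.51,0,0,-0.012]}}

```text
time_s: 16.25
position: [0.5363, 0.2532, 0.0729]
tool_rot: [[-0.988, -0.154, 0.004], [-0.154, 0.988, 0.001], [-0.004, 0.0, -1.0]]
ft_force: [0.1, 0.1, -2.0]
grip_width: 0.0387
```

```bash
python3 - <<'E'
from h import *
p,d=imaging.get_image("wrist");cv2.imwrite("pics/w11.png",p)
plan([0.535,0.2525,0.030],188.8)
E
```

```text
t 16.30 pos [0.5361 0.2532 0.0729] xang -171.1 q [ 14.  36.  81.  -0.  63. -85.] F [ 0.1  0.5 -2.2] w 0.0386
shift [ 0.0048 -0.0018  0.1429] turn(frac) [0.0005 0.0055 0.0012] mm 43
```

View pics/w11.png

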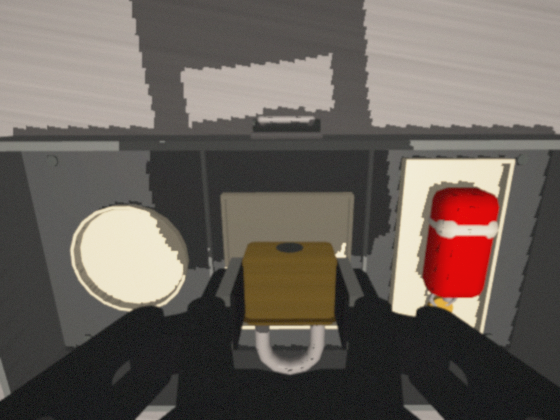

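Centred: tray columns 220–355, padlock at 290. Lowering and releasing.

Call:
{"op": "step_arm", "data": {"steps": [0,0.004,0,0.08,0,0,0,0,0.004,0,0.12,0,0,0,0,0.004,0,0.14,0,0,0,0,0.004,0,0.14,0,0,0,0,0.004,0,0.14,0,0,0,0.62,0.004,0,0.14,0,0,0,0.62,0.004,0,0.14,0,0,0,0.62,0.004,0,0.14,0,0,0,0.62,0.004,0,0.14,0,0,0]}}

```text
time_s: 17.2
position: [0.5338, 0.253, 0.0287]
tool_rot: [[-0.988, -0.154, 0.0], [-0.154, 0.988, 0.0], [-0.0, 0.0, -1.0]]
ft_force: [0.1, -0.6, -0.6]
grip_width: 0.0527
```

Call:
{"op": "step_arm", "data": {"steps": [0.62,0,0,-0.1,0,0,0,0.62,0,0,-0.25,0,0,0,0.62,0,0,-0.5,0,0,0,0.62,0,0,-0.6,0,0,0,0.62,0,0,-0.6,0,0,0]}}

```text
time_s: 17.7
position: [0.5355, 0.2536, 0.2152]
tool_rot: [[-0.988, -0.155, 0.012], [-0.154, 0.988, 0.003], [-0.012, 0.001, -1.0]]
ft_force: [-0.1, -0.1, 0.1]
grip_width: 0.0531
```

```bash
python3 - <<'E'
from h import *
p,d=imaging.get_image("wrist");cv2.imwrite("pics/w12.png",p)
cal=imaging.get_calibration("wrist");P,uv=cloud(cal,d)
m=(P[:,0]>.5)&(P[:,0]<.6)&(P[:,1]>.215)&(P[:,1]<.295)&(P[:,2]>.014)&(P[:,2]<.045)
print(m.sum(),rect(P[m]),np.percentile(P[m][:,2],[50,99]))
plan([0.594,-0.064,0.25],170)
E
```

```text
1853 (array([547.9, 255.5]), array([64.9, 39. ]), 9.2) [0.02247921 0.02440729]
t 17.75 pos [0.5348 0.2533 0.2125] xang -171.1 q [ 14.  27.  71.   0.  81. -85.] F [ 0.6 -0.4  0.4] w 0.0531
shift [-0.0325 -1.0755 -0.1254] turn(frac) [0.0025 0.0097 0.4196] mm 325
```

View pics/w12.png

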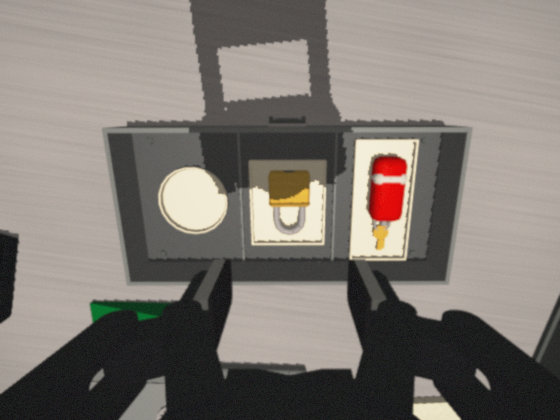

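Both items are in place. Next is the encoder.

Call:
{"op": "step_arm", "data": {"steps": [0,-0.03,-1,-0.12,0,0,0.4,0,-0.03,-1,-0.12,0,0,0.4,0,-0.03,-1,-0.12,0,0,0.4,0,-0.03,-1,-0.12,0,0,0.4,0,-0.03,-1,-0.12,0,0,0.4,0,-0.03,-1,-0.12,0,0,0.4,0,-0.03,-1,-0.12,0,0,0.4,0,-0.03,-1,-0.12,0,0,0.4,0,-0.03,-1,-0.12,0,0,0.4]}}

```text
time_s: 18.65
position: [0.5885, -0.041, 0.2434]
tool_rot: [[-0.987, 0.158, -0.002], [0.158, 0.987, 0.001], [0.002, 0.001, -1.0]]
ft_force: [0.7, -0.4, -0.3]
grip_width: 0.0002
```

```bash
python3 - <<'E'
from h import *
cal=imaging.get_calibration("wrist")
p,d=imaging.get_image("wrist");cv2.imwrite("pics/w13.png",p)
P,uv=cloud(cal,d);h=cv2.cvtColor(p,cv2.COLOR_BGR2HSV)[uv[:,1],uv[:,0]]
b=(P[:,0]>.54)&(P[:,0]<.78)&(P[:,1]>-.17)&(P[:,1]<.01)
m=b&(h[:,0]>5)&(h[:,0]<22)&(h[:,1]>150)&(P[:,2]>.015)
print("orange",m.sum(),rect(P[m]),np.median(P[m],0),P[m][:,2].min(),P[m][:,2].max())
m=b&(P[:,2]>.036)&(P[:,2]<.045);print("top",m.sum(),rect(P[m]),np.median(P[m][:,2]))
m=b&(h[:,0]>100)&(h[:,0]<130)&(h[:,1]>120)&(h[:,2]>60);print("fob",m.sum(),rect(P[m]),np.median(P[m][:,2]))
for t in("fob","encoder"):
    for r in imaging.pinpoint("wrist",t)[:1]: print(t,r["score"],r["pixel"],onplane(cal,[r["pixel"]],0.026 if t=="fob" else 0))
plan([0.594,-0.064,0.06],171)
E
```

```text
orange 1248 (array([595. , -65.8]), array([44.8, 31.8]), 80.8) [ 0.5940462  -0.06523184  0.03118148] 0.02824531058626034 0.03395800681061456
top 3799 (array([675.1, -78.6]), array([91.9, 94.3]), 80.8) 0.03909858291842194
fob 99 (array([637.4, -77.7]), array([  5.7, 127.3]), 68.0) 0.03889498461110613
fob 0.45 [267.8, 283.3] [[ 0.69295155 -0.08207116  0.026     ]]
encoder 0.7 [268.6, 259.8] [[ 0.67580219 -0.07967097  0.        ]]
t 18.80 pos [ 0.5887 -0.0406  0.2441] xang 171.0 q [-15.  26.  68.   0.  86. -96.] F [-0.3  0.4  1. ] w -0.0002
shift [-0.0301 -0.0744  0.6137] turn(frac) [ 0.0003 -0.0008 -0.0003] mm 186
```

View pics/w13.png

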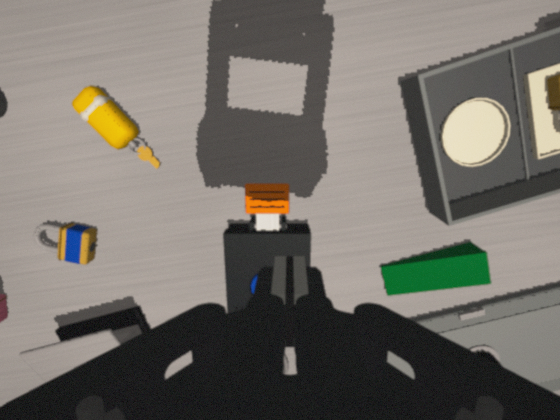

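Call:
{"op": "step_arm", "data": {"steps": [0,-0.028,-0.08,0.15,0,0,0,0,-0.028,-0.08,0.3,0,0,0,0,-0.028,-0.08,0.45,0,0,0,0,-0.028,-0.08,0.56,0,0,0,0,-0.028,-0.08,0.6,0,0,0,0,-0.028,-0.08,0.6,0,0,0]}}

```text
time_s: 19.4
position: [0.593, -0.0663, 0.0635]
tool_rot: [[-0.988, 0.158, -0.002], [0.158, 0.988, 0.001], [0.002, 0.0, -1.0]]
ft_force: [0.1, -0.0, 0.9]
grip_width: 0.0003
```

```bash
python3 - <<'E'
from h import *
p,d=imaging.get_image("wrist");cv2.imwrite("pics/w14.png",p)
plan([0.594,-0.0655,0.038],171)
E
```

```text
t 19.45 pos [ 0.5939 -0.0666  0.0652] xang 170.9 q [-18.  37.  81.   0.  62. -99.] F [ 0.5 -0.6  0.5] w -0.0000
shift [0.0002 0.0038 0.0907] turn(frac) [-0.0001  0.001  -0.0017] mm 27
```

View pics/w14.png

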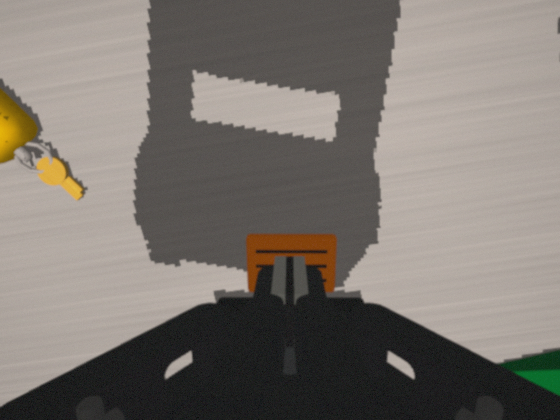

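The shut fingertips are over the paddle, centred at (290,265). Pressing in small steps.

Call:
{"op": "step_arm", "data": {"steps": [0,0,0.002,0.03,0,0,0,0,0,0.002,0.05,0,0,0,0,0,0.002,0.065,0,0,0,0,0,0.002,0.075,0,0,0,0,0,0.002,0.085,0,0,0,0,0,0.002,0.085,0,0,0,0,0,0.002,0.085,0,0,0]}}

```text
time_s: 20.15
position: [0.5936, -0.0664, 0.0391]
tool_rot: [[-0.987, 0.159, 0.001], [0.159, 0.987, -0.0], [-0.001, 0.0, -1.0]]
ft_force: [-0.7, 2.2, 3.5]
grip_width: 0.0004
```

```bash
python3 - <<'E'
from h import *
plan([0.594,-0.0655,0.038],171)
p,d=imaging.get_image("scene");cv2.imwrite("pics/s1.png",cv2.resize(p[200:300,230:350],None,fx=5,fy=5))
E
```

```text
t 20.15 pos [ 0.5936 -0.0664  0.0391] xang 170.9 q [-18.  39.  82.   0.  59. -99.] F [-0.7  2.2  3.5] w 0.0004
shift [-0.0007  0.0033  0.0038] turn(frac) [ 0.0001  0.0007 -0.0027] mm 2
```

View pics/s1.png

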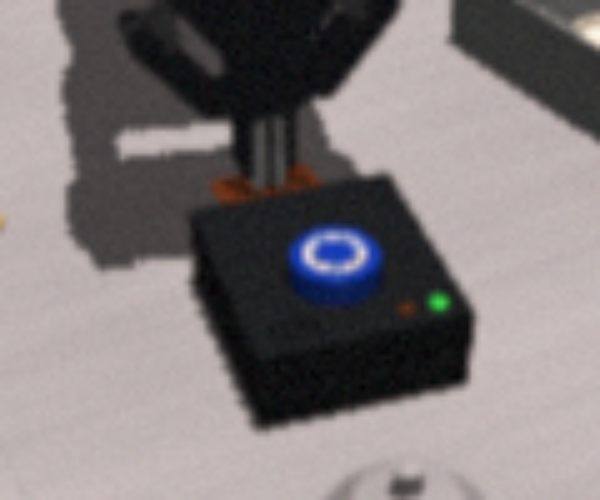

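The fob is rising. I'll keep pressing until I feel the stop.

Call:
{"op": "step_arm", "data": {"steps": [0,0,0,0.006,0,0,0,0,0,0,0.01,0,0,0,0,0,0,0.013,0,0,0,0,0,0,0.013,0,0,0]}}

```text
time_s: 20.6
position: [0.5939, -0.0665, 0.0381]
tool_rot: [[-0.987, 0.158, 0.003], [0.158, 0.987, -0.001], [-0.003, -0.001, -1.0]]
ft_force: [-8.7, 2.9, 28.4]
grip_width: -0.0
```

28 N with the tip at 21 mm, so the lever is against its stop. I'll lift off and check.

Call:
{"op": "step_arm", "data": {"steps": [0,0,0,-0.05,0,0,0,0,0,0,-0.2,0,0,0,0.85,0,0,-0.35,0,0,0,0.85,-0.1,0,-0.5,0,0,0,0.85,-0.1,0,-0.6,0,0,0,0.85,-0.1,0,-0.6,0,0,0,0.85,-0.1,0,-0.6,0,0,0]}}

```text
time_s: 21.3
position: [0.623, -0.0713, 0.2147]
tool_rot: [[-0.987, 0.159, -0.0], [0.159, 0.987, -0.0], [-0.0, -0.0, -1.0]]
ft_force: [-0.1, 0.3, -0.7]
grip_width: 0.0719
```

```bash
python3 - <<'E'
from h import *
cal=imaging.get_calibration("wrist")
p,d=imaging.get_image("wrist");cv2.imwrite("pics/w15.png",p)
P,uv=cloud(cal,d);h=cv2.cvtColor(p,cv2.COLOR_BGR2HSV)[uv[:,1],uv[:,0]]
b=(P[:,0]>.54)&(P[:,0]<.78)&(P[:,1]>-.17)&(P[:,1]<.01)
m=b&(h[:,0]>5)&(h[:,0]<22)&(h[:,1]>150)&(P[:,2]>.005)&(P[:,2]<.035)
print("orange",m.sum(),rect(P[m]),np.median(P[m],0))
m=b&(P[:,2]>.047)&(P[:,2]<.056);print("fobtop",m.sum(),rect(P[m]),np.percentile(P[m],[5,50,95],axis=0))
m=b&(P[:,2]>.036)&(P[:,2]<.045);print("top",m.sum(),rect(P[m]),np.median(P[m][:,2]))
plan([0.691,-0.0813,0.1],171)
p,d=imaging.get_image("scene");cv2.imwrite("pics/s2.png",cv2.resize(p[200:300,230:350],None,fx=5,fy=5))
cal=imaging.get_calibration("scene");P,uv=cloud(cal,d)
m=(P[:,0]>.64)&(P[:,0]<.74)&(P[:,1]>-.13)&(P[:,1]<-.03)&(P[:,2]>.047)&(P[:,2]<.056);print("scene fob",m.sum(),rect(P[m]),np.median(P[m],0))
E
```

```text
orange 1552 (array([595.1, -65.5]), array([45.2, 29.8]), 80.8) [ 0.59477311 -0.06553951  0.01994208]
fobtop 1126 (array([689.8, -80.9]), array([36.8, 37. ]), 20.9) [[ 0.6746475  -0.09583501  0.04837174]
 [ 0.68915109 -0.08063814  0.04987384]
 [ 0.70491838 -0.06567995  0.05118014]]
top 8262 (array([680.6, -79.3]), array([ 92.4, 104.5]), 80.8) 0.03910679869591838
t 21.35 pos [ 0.6226 -0.0712  0.2137] xang 170.9 q [-17.  31.  64.  -0.  85. -98.] F [ 0.1  0.3 -0.1] w 0.0726
shift [-0.2314  0.0028  0.3786] turn(frac) [ 0.0002 -0.0027 -0.0029] mm 133
scene fob 184 (array([695.6, -81.6]), array([35.2, 36.1]), 63.0) [ 0.69695646 -0.08241874  0.05142744]
```

View pics/w15.png

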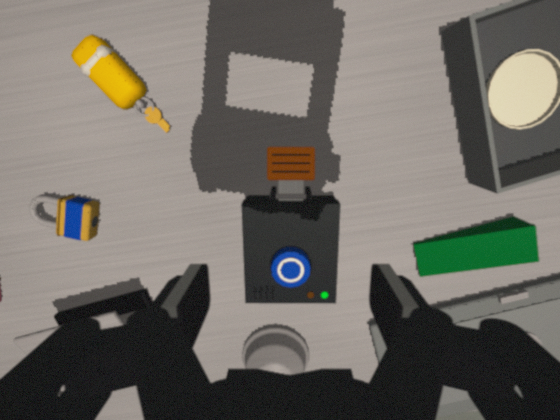

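View pics/s2.png

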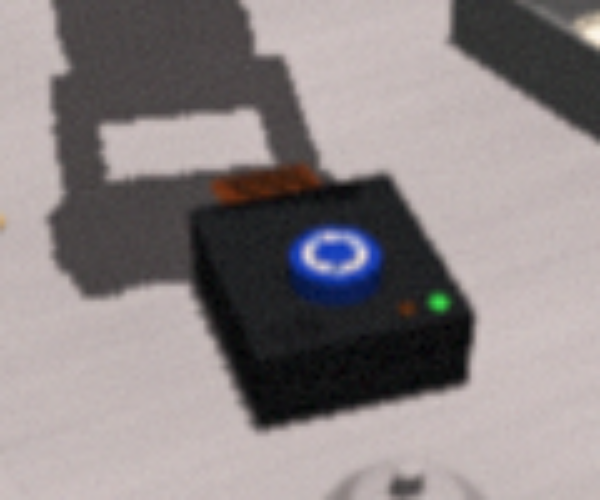

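```bash
python3 - <<'E'
from h import *
p,d=imaging.get_image("scene");cal=imaging.get_calibration("scene");P,uv=cloud(cal,d)
m=(np.hypot(P[:,0]-.77,P[:,1]+.09)<.09)&(P[:,2]>.056)&(P[:,2]<.2);print("tall near",m.sum(),P[m].max(0) if m.any() else 0,P[m].min(0) if m.any() else 0)
plan([0.690,-0.081,0.085],171)
E
```

```text
tall near 32 [ 0.82923795 -0.11455205  0.06070764] [ 0.81615114 -0.12516301  0.05624868]
t 21.45 pos [ 0.6225 -0.0711  0.2134] xang 170.9 q [-17.  31.  65.  -0.  85. -98.] F [ 0.2  0.6 -0.2] w 0.0726
shift [-0.2287  0.003   0.4271] turn(frac) [ 0.0005 -0.0039 -0.0029] mm 145
```

Call:
{"op": "step_arm", "data": {"steps": [0.85,-0.229,0.003,0.05,0,0,0,0.85,-0.229,0.003,0.2,0,0,0,0.85,-0.229,0.003,0.35,0,0,0,0.85,-0.229,0.003,0.425,0,0,0,0.85,-0.229,0.003,0.425,0,0,0,0.85,-0.229,0.003,0.425,0,0,0]}}

```text
time_s: 22.05
position: [0.6912, -0.0813, 0.0878]
tool_rot: [[-0.987, 0.159, -0.0], [0.159, 0.987, 0.0], [0.0, -0.0, -1.0]]
ft_force: [-0.7, 0.1, 0.6]
grip_width: 0.0726
```

```bash
python3 - <<'E'
from h import *
p,d=imaging.get_image("wrist");cv2.imwrite("pics/w16.png",p)
plan([0.690,-0.081,0.059],171)
E
```

```text
t 22.10 pos [ 0.6917 -0.0814  0.0891] xang 170.9 q [-16.  44.  61.  -0.  75. -97.] F [ 1.2 -0.5  0.7] w 0.0726
shift [0.0059 0.0006 0.1002] turn(frac) [-0.0004  0.0028 -0.0028] mm 30
```

View pics/w16.png

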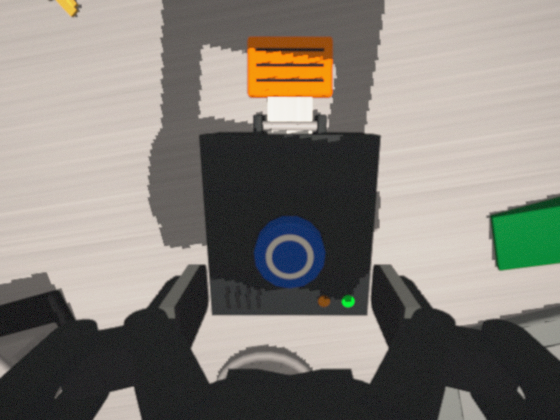

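Call:
{"op": "step_arm", "data": {"steps": [0.85,0.004,0,0.05,0,0,0,0.85,0.004,0,0.09,0,0,0,0.85,0.004,0,0.09,0,0,0,0.85,0.004,0,0.09,0,0,0]}}

```text
time_s: 22.5
position: [0.6902, -0.0811, 0.0613]
tool_rot: [[-0.987, 0.159, 0.001], [0.159, 0.987, -0.0], [-0.001, -0.0, -1.0]]
ft_force: [0.3, -0.8, -0.1]
grip_width: 0.0728
```

Call:
{"op": "step_arm", "data": {"steps": [0.85,0,0,0.006,0,0,0,0,0,0,0.006,0,0,0,0,0,0,0.006,0,0,0,0,0,0,0.006,0,0,0,0,0,0,0.006,0,0,0,0,0,0,0.006,0,0,0,0,0,0,0.006,0,0,0], "grip_force": 30}}

```text
time_s: 23.2
position: [0.69, -0.0811, 0.059]
tool_rot: [[-0.987, 0.159, 0.0], [0.159, 0.987, -0.0], [-0.0, -0.0, -1.0]]
ft_force: [-0.7, -0.4, 2.2]
grip_width: 0.0367
```

Call:
{"op": "step_arm", "data": {"steps": [0,0,0,-0.03,0,0,0,0,0,0,-0.08,0,0,0,0,0,0,-0.25,0,0,0,0,0,0,-0.4,0,0,0,0,0,0,-0.5,0,0,0,0,0,0,-0.5,0,0,0]}}

```text
time_s: 23.8
position: [0.6912, -0.0813, 0.2158]
tool_rot: [[-0.987, 0.158, 0.011], [0.158, 0.987, -0.003], [-0.011, -0.001, -1.0]]
ft_force: [-1.2, 0.9, 0.6]
grip_width: 0.0362
```

```bash
python3 - <<'E'
from h import *
p,d=imaging.get_image("wrist");cv2.imwrite("pics/w17.png",p)
plan([0.58,0.09,0.21],180)
E
```

```text
t 23.85 pos [ 0.6904 -0.0811  0.2123] xang 170.9 q [-16.  38.  51.   0.  90. -97.] F [-0.1  0.3 -1.2] w 0.0361
shift [0.4538 0.5048 0.0046] turn(frac) [-0.0015  0.0071 -0.2026] mm 204
```

View pics/w17.png

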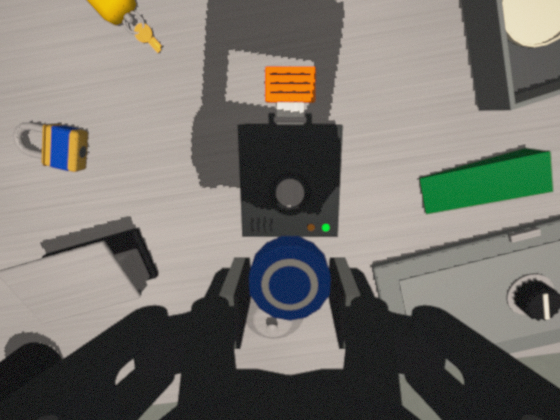

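Call:
{"op": "step_arm", "data": {"steps": [0,0.45,0.56,0,0,0,-0.39,0,0.45,0.56,0,0,0,-0.39,0,0.45,0.56,0,0,0,-0.39,0,0.45,0.56,0,0,0,-0.39,0,0.45,0.56,0,0,0,-0.39,0,0.45,0.56,0,0,0,-0.39,0,0.45,0.56,0,0,0,-0.39]}}

```text
time_s: 24.55
position: [0.5836, 0.1056, 0.2083]
tool_rot: [[-0.989, -0.146, -0.001], [-0.146, 0.989, -0.0], [0.001, -0.0, -1.0]]
ft_force: [0.3, 0.0, -0.9]
grip_width: 0.0361
```

```bash
python3 - <<'E'
from h import *
cal=imaging.get_calibration("wrist")
p,d=imaging.get_image("wrist");cv2.imwrite("pics/w18.png",p)
for r in imaging.regions_of("wrist","tray_round")[:2]:
    Q,_=cloud(cal,d,r["mask"]);Q=Q[Q[:,2]<.02]
    if len(Q)>50: print(round(r["score"],2),np.round(r["pixel"]),rect(Q),cv2.minEnclosingCircle((Q[:,:2]*1000).astype(np.float32)))
    c,_=cv2.findContours(r["mask"].astype(np.uint8),0,1); e=cv2.fitEllipse(max(c,key=len)); print(e,onplane(cal,[e[0]],0.012))
for r in imaging.pinpoint("wrist","tray_round")[:1]: print(r["score"],r["pixel"],onplane(cal,[r["pixel"]],0.0045))
plan([0.5655,0.1595,0.07],188.8)
E
```

```text
0.73 [347. 181.] (array([563.9, 159.2]), array([68.5, 68.4]), 65.9) ((564.4741821289062, 160.31521606445312), 35.85432815551758)
((346.7563781738281, 179.22752380371094), (68.08126831054688, 71.20797729492188), 53.22169494628906) [[0.56272207 0.15904092 0.012     ]]
0.66 [346.7, 181.8] [[0.56642242 0.16096513 0.0045    ]]
t 24.70 pos [0.5839 0.1049 0.2082] xang -171.7 q [  -1.   28.   71.   -0.   81. -100.] F [-0.7  0.7 -1.2] w 0.0361
shift [0.0341 0.189  0.4608] turn(frac) [-0.0001 -0.0007 -0.0106] mm 150
```

View pics/w18.png

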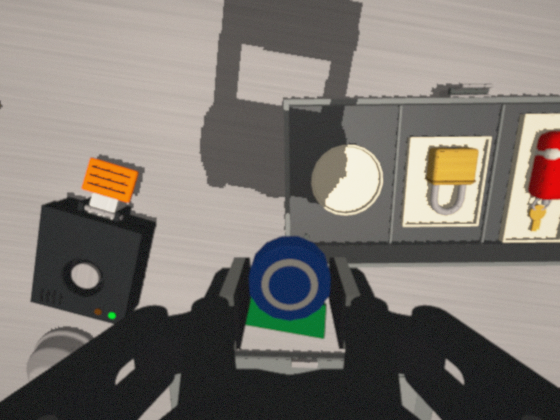

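Call:
{"op": "step_arm", "data": {"steps": [0,0.037,0.188,0.05,0,0,-0.01,0,0.037,0.188,0.2,0,0,-0.01,0,0.037,0.188,0.35,0,0,-0.01,0,0.037,0.188,0.46,0,0,-0.01,0,0.037,0.188,0.46,0,0,-0.01,0,0.037,0.188,0.46,0,0,-0.01]}}

```text
time_s: 25.3
position: [0.5649, 0.1597, 0.0714]
tool_rot: [[-0.988, -0.153, 0.0], [-0.153, 0.988, 0.0], [-0.0, -0.0, -1.0]]
ft_force: [-1.0, -0.2, 0.8]
grip_width: 0.0361
```

```bash
python3 - <<'E'
from h import *
p,d=imaging.get_image("wrist");cv2.imwrite("pics/w19.png",p)
plan([0.5645,0.1595,0.030],188.8)
E
```

```text
t 25.35 pos [0.5653 0.1599 0.0724] xang -171.2 q [  4.  36.  82.  -0.  62. -95.] F [ 0.5 -0.5  0. ] w 0.0360
shift [ 0.0033 -0.0008  0.1413] turn(frac) [-0.0003  0.0035  0.0006] mm 42
```

View pics/w19.png

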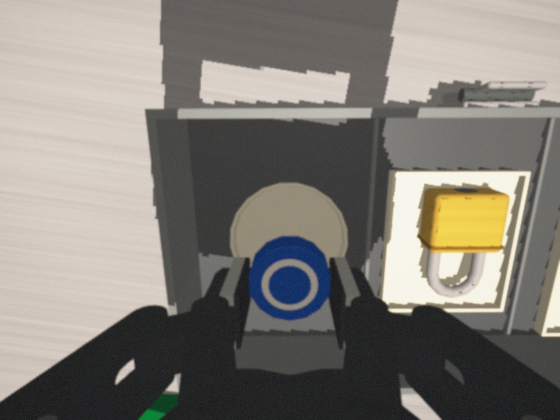

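Call:
{"op": "step_arm", "data": {"steps": [0,0,0,0.08,0,0,0,0,0,0,0.12,0,0,0,0,0,0,0.136,0,0,0,0,0,0,0.136,0,0,0,0,0,0,0.136,0,0,0,0.6,0,0,0.136,0,0,0,0.6,0,0,0.136,0,0,0,0.6,0,0,0.136,0,0,0,0.6,0,0,0.136,0,0,0]}}

```text
time_s: 26.25
position: [0.5641, 0.1604, 0.0301]
tool_rot: [[-0.988, -0.154, 0.0], [-0.154, 0.988, -0.0], [-0.0, -0.0, -1.0]]
ft_force: [-0.4, -0.3, 0.0]
grip_width: 0.0508
```

Call:
{"op": "step_arm", "data": {"steps": [0.6,0,0,-0.1,0,0,0,0.6,0,0,-0.25,0,0,0,0.6,0,0,-0.5,0,0,0,0.6,0,0,-0.65,0,0,0,0.6,0,0,-0.65,0,0,0,0.6,0,0,-0.65,0,0,0]}}

```text
time_s: 26.85
position: [0.5649, 0.1606, 0.2285]
tool_rot: [[-0.988, -0.154, 0.007], [-0.154, 0.988, 0.001], [-0.007, -0.001, -1.0]]
ft_force: [0.9, -0.8, -0.5]
grip_width: 0.0513
```

```bash
python3 - <<'E'
from h import *
cal=imaging.get_calibration("wrist")
p,d=imaging.get_image("wrist");cv2.imwrite("pics/w20.png",p);P,uv=cloud(cal,d)
for n,(x0,x1,y0,y1) in dict(fob=(.54,.6,.13,.19),pad=(.5,.6,.215,.295),flo=(.47,.6,.32,.38)).items():
    m=(P[:,0]>x0)&(P[:,0]<x1)&(P[:,1]>y0)&(P[:,1]<y1)&(P[:,2]>.0145)&(P[:,2]<.045)
    print(n,m.sum(),rect(P[m]),np.percentile(P[m][:,2],[5,50,95]))
p,d=imaging.get_image("scene");cv2.imwrite("pics/s3.png",p)
plan([.5,.16,.3],188)
E
```

```text
fob 1045 (array([564.6, 161.3]), array([36.8, 36.6]), 8.1) [0.01832701 0.01987738 0.02122761]
pad 1876 (array([550. , 255.9]), array([65.8, 40.1]), 9.7) [0.01702454 0.02501687 0.02655058]
flo 2325 (array([545.8, 352.6]), array([116.6,  33. ]), 11.0) [0.01765409 0.02850326 0.03051917]
t 26.95 pos [0.5636 0.1604 0.2243] xang -171.1 q [  4.  26.  71.   0.  83. -95.] F [-0.5 -0.2 -0.1] w 0.0513
shift [ 0.21    0.0315 -0.2522] turn(frac) [ 0.0001 -0.0011  0.0195] mm 99
```

View pics/w20.png

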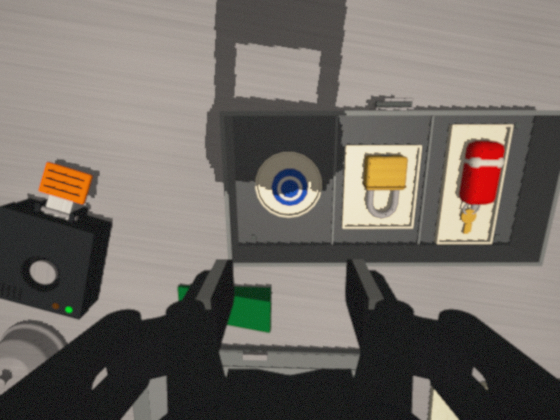

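View pics/s3.png

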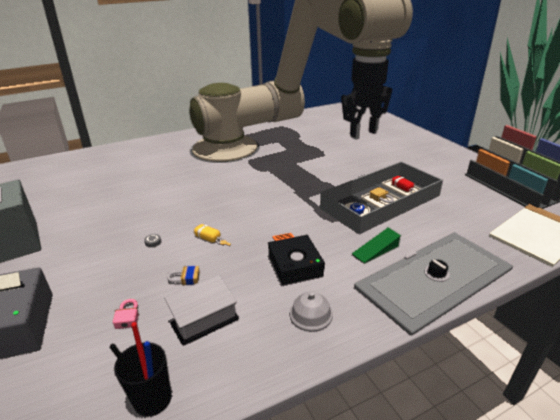

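The last pictures show all three items flat in their trays and the look-alikes where they were. Handing in.

```bash
python3 -c "
from rig import close_job
print(close_job())"
```

```text
the job is handed in; nothing more can be done
None
```

The job is handed in after about 27 s of the 96 s allowed, and all three items are in their trays, done in the order asked.

- **Red float:** it lies lengthwise in the long tray. Its body measured 8.0° against the box's yaw of about 8.9°.
- **Plain padlock:** it lies in the square tray with its shackle along the longer side. It measured 9.7°, and its centre is within about 1–2 mm of the tray's.
- **Blue fob:** I pressed the ejector lever to its stop, where the force rose to about 28 N with the fingertips 21 mm above the counter. The fob stood about 11 mm proud, and I lifted it out. It now lies level in the round tray, its centre within about 2 mm of the tray's, with its top at about 20 mm against the expected 20.5 mm.
- **Left alone:** the yellow float, the blue-banded and pink padlocks and the grey spare fob look unmoved in the final scene picture. I judged that by eye only.

**Checks that disagreed:**
- My last outline fit of the float came out too long, at 117 mm instead of 100 mm. I think it picked up the tray rim. The earlier fit of the float's body and the picture both show it properly seated.
- The networks sometimes reported the wrong object, for example the pink padlock as the plain one. I checked each grasp against the picture.

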